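# Check the shaker's latching stop button

### The job

Check the stop button of the sample shaker, the mushroom head with two wings: press it in until it latches, take the finger off so that it stays in by itself, then push a wing round clockwise (seen from above) until the catch lets go, and let the head spring back out and return. Use only light fingertip pushes and do not grip the head; leave the plain round button unpressed and everything else on the bench where it stands.

Things in the scene. Friction and masses are not known exactly. Their poses are not given: they have to be found in the camera images.
- stop_station: The stop station: a control station bolted to the bench: off-white box 100 x 100 x 60 mm high with a thin aluminium collar (40 mm across, 6 mm high) on top; origin at the centre of its underside, on the table, z up. It carries the winged stop button, whose axis is vertical through the box's centre. Only this station has wings on its head.
- stop_plunger (a joint): how far the stop button is pressed in, m: 0 fully out, 0.0135 hard against its end. Spring 2 to 4 N; with the catch it takes 4 to 5 N to press in. Past about 0.010 an inner catch snaps, and when let go the head stays in at about 0.009 to 0.010 by itself
- stop_head (a joint): turn of the stop button's head, rad: 0 at rest, grows clockwise seen from above, up to the end stop at 1.0; a light spring (0.02 to 0.05 N m) turns it back to 0 when let go. When latched, turning it past about 0.4 frees the catch and the head springs out
- stop_top (a point): middle of the top of the stop button's head. The head is a black plastic mushroom, 48 mm across and 24 mm high, its top 104 mm above the table when out (20 mm of free height between its underside and the box). It moves down with the plunger
- stop_wing_a (a point): a point in one of the two flat wings that stick out from opposite sides of the head; 42 mm from the head's axis, half-way up the wing, 16 mm below the head's top. Wings reach to 50 mm from the axis, are 10 mm thick (along the turning direction) and 14 mm high, underside 21 mm above the box when out. Moves with the head
- stop_wing_b (a point): the same point in the opposite wing
- feed_station: The feed station: a control station bolted to the bench: off-white box 100 x 100 x 60 mm high with a thin aluminium collar (40 mm across, 6 mm high) on top; origin at the centre of its underside, on the table, z up. It carries a plain round button without wings; not part of the job
- feed_button (a joint): how far the plain round button is pressed, m: 0 out, 0.008 fully in; springs back; leave it alone
- feed_top (a point): middle of the top of the plain round button: black plastic mushroom of the same size, material and height as the stop button, but without wings
- jar: white jar with lid, 38 mm across, 50 mm high; loose, origin at its underside; leave it where it stands
- amber_bottle: amber glass bottle, 52 mm across, 115 mm high; loose, origin at its underside; leave it where it stands
- beaker: glass beaker, 66 mm across, 75 mm high; loose, origin at its underside; leave it where it stands
- tip_box: blue box with a clear lid, 85 x 120 x 66 mm high; loose, origin at its underside; leave it where it stands
- spanner: steel spanner 150 mm long, lying flat; loose, origin at its underside; leave it where it stands
- tape_spool: white plastic ring, 64 mm across, 18 mm high; loose, origin at its underside; leave it where it stands
- vial: small glass vial with white cap, 28 mm across, 45 mm high; loose, origin at its underside; leave it where it stands
Not all that is in view belongs to the job. Leave any purple look-alike of the feed_station alone.

How it is judged:
By the outcome, as a careful person would: the job done as asked, in the order asked, and still so for the second after the job is handed in, with the robot touching nothing.
It also fails if it takes over 48 s, if anything falls off the work surface, if the arm or the gripper's body presses on something with over 40 N, if the wrist force passes 120 N, or if a joint passes its speed limit or range.

### The arm

A 6-joint arm with a two-finger parallel gripper is mounted at the origin on the work surface. World frame = base frame: x ahead of the robot, y to its left, z up, the work surface at z = 0. Lengths are in m, angles in rad, forces in N, time in s.
With the tool pointing down it reaches from about 0.375 to 0.9 m from the base axis. Payload 3.1 kg.
Tool frame: the origin (TCP) lies at the very end of the fingers, on their centre line; the grasp point (between the pads) lies 19 mm behind it (manip.tcp_to_grasp is the distance from the TCP to the grasp point, in m); z points along the fingers, y is the line along which they close (so a half turn about z gives the same grasp; the last joint's range is limited). The gripper opens to 85 mm and grips with 20 to 120 N. Pads are 22 mm wide; open, the fingers measure 114 mm over their backs; the gripper's body (76 mm by 85 mm) begins 54 mm behind the grasp point. The pads swing forward as they close: fully open they stand 13 mm farther back than shut.
Start: joints at [0.97, 0.527, 1.433, -0, 1.181, -0.178], TCP at [0.256, 0.57, 0.231] pointing down, gripper open.
Joint ranges: [-3.08, 3.08], [-0.75, 2.2], [0.22, 2.44], [-1.43, 4.57], [0, 2.65], [-2.85, 2.85]. Speed limits (rad/s): [2.79, 2.79, 3.14, 3.14, 3.14, 3.14].

### API

Orientations are given as a unit quaternion [x, y, z, w].
In Python, from station import manip gives the robot as it stands. The module is installed in compiled form; this text tells all that it offers.
- The arm moves only by the tool step_arm, never from a script. Its argument "commands" is one flat list of numbers, 6 for each row, row after row: the shift along the tool's x, y, z in m, then the turn, a rotation vector about the tool's x, y, z in degrees. A call has exactly 10 rows; each row is the pose to reach, as a shift and turn from the pose commanded when the call began, along the tool's axes at that moment; what a row does not reach only later rows make up. A row lasts 1/10 s, in which the tool goes at most 50 mm and 8.59 degrees, less where a joint would pass 70% of its speed; a pose out of reach is approached as far as the arm can. A call with a gripper value outside its range is refused whole. "jaw" is the opening in per cent of the stroke, from 0 (shut) to 100 (fully open), set as the call begins (left out, the last holds). The fingers move at their own pace and stop on an object; "grip_force" is the grip in N (left out, the last holds). Time passes only in rows, so rows that repeat a pose let the fingers close, or fill a call up. It gives the time, the measured TCP pose, the force, the opening and the grip force at its end, in the units of the state.
- manip.sense(): the state, without advancing time (a new reading comes with each control period).
- manip.snapshot(name): name is "side" or "top" or "wrist"; returns a dict with "pixels" (420x560x3 uint8, blue, green, red), "fx", "fy", "cx", "cy" (pixels), "R" (3x3) and "t" (3): a world point X has camera coordinates R X + t; the wrist camera has in their place "mount" (4x4, takes a point from camera to tool coordinates, whose origin is the TCP and whose axes are the flange's). Camera axes: x right, y down, z forward; pixel columns grow to the right and rows downward; lengths in m; the calibration is good to about 2 mm. A picture is of the moment at which its call begins: read the wrist's pose just before it. There is no depth.
- manip.sign_off(): hands the job in; it is judged then, once.
The state is a dict: "t": time; "q": joint angles; "qd": joint speeds; "tau": joint torques, N m; "tcp_pos": TCP position; "tool_rot": TCP orientation; "force": force on the tool from outside, world axes, zero at the start; "ft_torque": the same for the moment, N m; "finger_gap": opening from 0.0 (shut) to 1.0 (fully open); "gripper_force": force on a finger pad.
Only numpy, scipy, OpenCV 4.12 (cv2) and the standard library are available. Lean on these libraries where they do the work, as an engineer would, in place of code of your own. Each camera call takes 0.05 s, during which the arm holds its last target. There are 200 camera calls.

## Working session

There is one attempt and no reset: what is moved stays moved. The work goes in short steps, Python scripts to look and compute and a tool call to move; the robot and the scene stay as the last step left them, time stands still between calls to the robot, and variables do not carry over. Pictures are saved under pics/ and viewed, at most 10 in all, crops included, and the job is handed in when it is done.

Besides the shell and the picture viewer there is one more tool, called as name(argument=value, ...), one argument or row to a line, values as JSON. step_arm: Moves the arm, as the interface text tells. Its arguments: {"type":"object","properties":{"commands":{"type":"array","items":{"type":"number"}},"jaw":{"type":"number"},"grip_force":{"type":"number"}},"required":["commands"]}

```bash
mkdir -p pics
cat > h.py <<'E'
import numpy as np, cv2
from scipy.spatial.transform import Rotation as Ro
from station import manip
def snap(n,name):
    s=manip.sense(); d=manip.snapshot(n); d['s']=s
    cv2.imwrite(f'pics/{name}.png',d['pixels'])
    K=np.array([[d['fx'],0,d['cx']],[0,d['fy'],d['cy']],[0,0,1.]])
    if n=='wrist':
        M=np.array(d['mount']); R=Ro.from_quat(s['tool_rot']).as_matrix()
        Rwc=R@M[:3,:3]; c=R@M[:3,3]+np.array(s['tcp_pos'])
    else:
        Rwc=np.array(d['R']).T; c=-Rwc@np.array(d['t'])
    np.savez(f'pics/{name}.npz',K=K,R=Rwc,c=c)
    return d
def plane(name,uv,z):
    f=np.load(f'pics/{name}.npz'); r=f['R']@np.linalg.solve(f['K'],[uv[0],uv[1],1.])
    return f['c']+r*(z-f['c'][2])/r[2]
def proj(name,X):
    f=np.load(f'pics/{name}.npz'); p=f['K']@(f['R'].T@(np.array(X)-f['c'])); return p[:2]/p[2]
E
python3 - <<'E'
from h import *
s=manip.sense(); print({k:np.round(v,3) for k,v in s.items()})
a=snap('top','top0'); b=snap('side','side0')
for n in('top0','side0'): print(np.load(f'pics/{n}.npz')['c'])
E
```

```text
{'t': np.float64(0.0), 'q': array([ 0.969,  0.528,  1.434, -0.   ,  1.181, -0.179]), 'qd': array([ 0.   , -0.001, -0.   ,  0.001, -0.001, -0.001]), 'tau': array([ 0.0000e+00, -4.4235e+01, -1.7803e+01, -0.0000e+00,  8.0000e-03,
        0.0000e+00]), 'tcp_pos': array([0.256, 0.569, 0.23 ]), 'tool_rot': array([ 0.21 ,  0.978, -0.001, -0.   ]), 'force': array([ 0.629,  0.317, -1.06 ]), 'ft_torque': array([ 0.031,  0.02 , -0.047]), 'gripper_force': np.float64(0.0), 'finger_gap': np.float64(0.995)}
[0.43288512 0.00547035 1.04028433]
[ 0.21103429 -0.95569592  0.68796189]
```

View pics/top0.png

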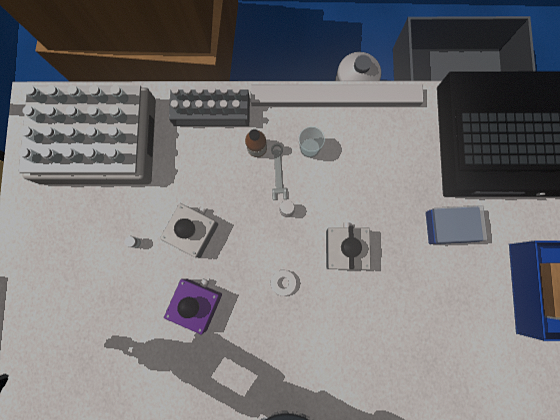

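View pics/side0.png

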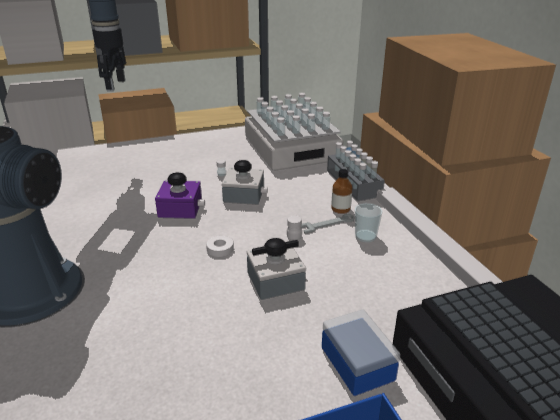

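Top view: there are three candidates. The off-white station at (185,229) has a plain round head (feed), the purple one at (188,307) is the look-alike, and the off-white one at (351,247) has two wings running up and down in the image, so it is the stop station. The side view agrees, with the wings at (276,247). I'll confirm with one crop and measure.

Run:
```python
from h import *
im=cv2.imread('pics/top0.png')
c=cv2.resize(im[205:290,310:400],None,fx=6,fy=6,interpolation=cv2.INTER_CUBIC); cv2.imwrite('pics/crop.png',c)
m=(im.max(2)<50).astype(np.uint8); m[:205]=0;m[290:]=0;m[:,:310]=0;m[:,400:]=0
n,l,st,ce=cv2.connectedComponentsWithStats(m)
for i in range(1,n):
    if st[i,4]>30: print(st[i],ce[i])
i=1+np.argmax(st[1:,4]); ys,xs=np.nonzero(l==i)
# head: opening removes wings
h=cv2.morphologyEx((l==i).astype(np.uint8),cv2.MORPH_OPEN,cv2.getStructuringElement(cv2.MORPH_ELLIPSE,(13,13)))
yh,xh=np.nonzero(h); print('head',xh.mean(),yh.mean(),xh.min(),xh.max(),yh.min(),yh.max())
print('head pos z .095',plane('top0',(xh.mean(),yh.mean()),.095))
P=np.array([plane('top0',(x,y),.088)[:2] for x,y in zip(xs,ys)])
u=np.linalg.svd(P-P.mean(0))[2][0]; print('axis',u,np.degrees(np.arctan2(u[1],u[0])),'center',P.mean(0), 'len',np.ptp(P@u))
# box top
b=((im.min(2)>150)).astype(np.uint8); 
for X in([.44,.0,.0],[.5,0,.06]): print(proj('top0',X))
ims=cv2.imread('pics/side0.png'); m=(ims.max(2)<50).astype(np.uint8); m[:225]=0;m[262:]=0;m[:,:245]=0;m[:,305:]=0
n,l,st,ce=cv2.connectedComponentsWithStats(m); i=1+np.argmax(st[1:,4]);print(st[i],ce[i])
h=cv2.morphologyEx((l==i).astype(np.uint8),cv2.MORPH_OPEN,cv2.getStructuringElement(cv2.MORPH_ELLIPSE,(13,13)));yh2,xh2=np.nonzero(h);
if len(xh2): print('side head',xh2.mean(),yh2.mean(),plane('side0',(xh2.mean(),yh2.mean()),.092))
```

```text
<stdin>:11: RuntimeWarning: Mean of empty slice.
  ret = ret.dtype.type(ret / rcount)
Traceback (most recent call last):
ValueError: zero-size array to reduction operation minimum which has no identity
```

View pics/crop.png

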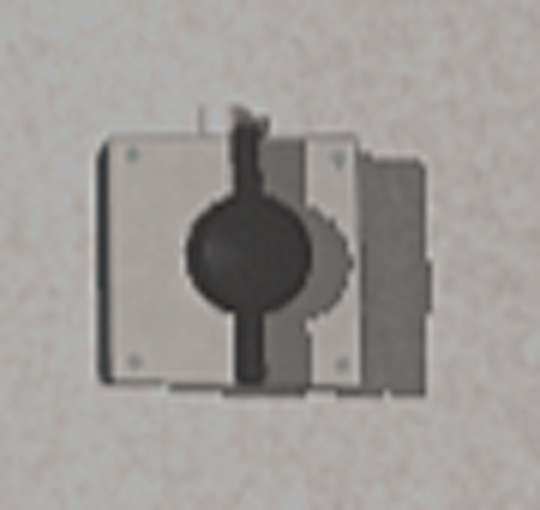

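The crop shows an off-white box with a round head at crop (248,254), which is (351.3,247.3) in the full image. Its two wings lie along the image vertical, so this is the stop station. The brightness threshold needs raising.

Run:
```python
from h import *
def blob(n,x0,x1,y0,y1,th,k=13):
    im=cv2.imread(f'pics/{n}.png'); m=np.zeros(im.shape[:2],np.uint8); m[y0:y1,x0:x1]=im[y0:y1,x0:x1].max(2)<th
    nn,l,st,ce=cv2.connectedComponentsWithStats(m); i=1+np.argmax(st[1:,4]); m=(l==i).astype(np.uint8)
    h=cv2.morphologyEx(m,cv2.MORPH_OPEN,cv2.getStructuringElement(cv2.MORPH_ELLIPSE,(k,k)))
    return m,h,st[i]
m,h,st=blob('top0',335,370,215,275,80); print(st)
y,x=np.nonzero(h); print('head',x.mean(),y.mean(),np.ptp(x),np.ptp(y)); c=plane('top0',(x.mean(),y.mean()),.092); print(c)
y,x=np.nonzero(m); P=np.array([plane('top0',(a,b),.088)[:2] for a,b in zip(x,y)])
u=np.linalg.svd(P-P.mean(0))[2][0]; print('wing deg',np.degrees(np.arctan2(u[1],u[0])),P.mean(0),np.ptp(P@u))
m,h,st=blob('side0',245,305,225,262,60,11); print(st); y,x=np.nonzero(h); print('side head',x.mean(),y.mean(),np.ptp(x),np.ptp(y),plane('side0',(x.mean(),y.mean()),.092))
print('reproj', proj('side0',c))
s=manip.sense(); print(Ro.from_quat(s['tool_rot']).as_matrix().round(3))
```

```text
[341 226  21  44 440]
head 351.2644376899696 247.05775075987842 20 20
[ 0.49308477 -0.14893588  0.092     ]
wing deg 179.05360902295752 [ 0.49288815 -0.14915256] 0.09951771490779127
[252 238  46  18 457]
side head 277.9267015706806 248.64921465968587 17 14 [ 0.49581976 -0.16219532  0.092     ]
reproj [274.50072788 245.40647388]
[[-0.912  0.41  -0.001]
 [ 0.41   0.912 -0.002]
 [ 0.    -0.002 -1.   ]]
```

The stop head is at (0.493,-0.149), with the wings along world x. Now I'll carry the arm across at the present height, close the jaw, and square the tool with the world axes.

step_arm(
  commands=[-0.025, -0.028, 0, 0, 0, -3, -0.06, -0.065, 0, 0, 0, -6, -0.095, -0.104, 0, 0, 0, -9, -0.13, -0.142, 0, 0, 0, -12, -0.165, -0.18, 0, 0, 0, -15, -0.2, -0.218, 0, 0, 0, -18, -0.235, -0.257, 0, 0, 0, -21, -0.27, -0.295, 0, 0, 0, -24.2, -0.305, -0.333, 0, 0, 0, -24.2, -0.34, -0.371, 0, 0, 0, -24.2],
  jaw=0,
  grip_force=20,
)

```text
t: 1.1
tcp_pos: [0.4093, 0.1051, 0.2313]
tool_rot: [0.0, 1.0, 0.0, -0.0]
force: [1.4, 0.0, -0.1]
finger_gap: -0.004
gripper_force: 0.0
```

step_arm(
  commands=[-0.012, -0.035, 0, 0, 0, 0, -0.024, -0.07, 0, 0, 0, 0, -0.035, -0.105, 0, 0, 0, 0, -0.047, -0.14, 0, 0, 0, 0, -0.058, -0.175, 0, 0, 0, 0, -0.07, -0.21, 0.01, 0, 0, 0, -0.079, -0.241, 0.03, 0, 0, 0, -0.079, -0.241, 0.06, 0, 0, 0, -0.079, -0.241, 0.085, 0, 0, 0, -0.079, -0.241, 0.085, 0, 0, 0],
)

```text
t: 2.1
tcp_pos: [0.4856, -0.1331, 0.1432]
tool_rot: [0.001, 1.0, 0.002, -0.004]
force: [-0.2, 0.7, -1.2]
finger_gap: -0.002
gripper_force: 0.0
```

Run:
```python
from h import *
d=snap('wrist','w1'); snap('top','top1'); print(d['s']['tcp_pos'],d['s']['force'],np.load('pics/w1.npz')['c'])
for X in ([.493,-.149,.104],[.451,-.149,.095],[.535,-.149,.095],d['s']['tcp_pos']): print(proj('w1',X))
```

```text
[ 0.485565   -0.13313079  0.14323079] [-0.2031067   0.66793625 -1.17651278] [ 0.41727705 -0.13373928  0.28664303]
[252.41629888 251.22406564]
[251.94668618 184.56686903]
[254.70831509 301.23128579]
[277.22794096 267.08916411]
```

View pics/w1.png

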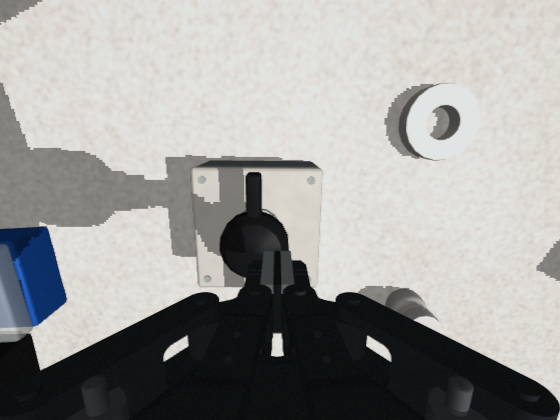

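The wrist view shows the head at about (253,245), the near wing at (253,190) and the shut tips at (277,265), with the arm still settling in y. The prediction agrees to within about 2 mm. Now I'll press gently down to about 10 mm depth.

step_arm(
  commands=[0, 0, 0.015, 0, 0, 0, 0, 0, 0.03, 0, 0, 0, 0, 0, 0.038, 0, 0, 0, 0, 0, 0.041, 0, 0, 0, 0, 0, 0.044, 0, 0, 0, 0, 0, 0.047, 0, 0, 0, 0, 0, 0.05, 0, 0, 0, 0, 0, 0.052, 0, 0, 0, 0, 0, 0.052, 0, 0, 0, 0, 0, 0.052, 0, 0, 0],
)

```text
t: 3.2
tcp_pos: [0.4881, -0.1341, 0.0941]
tool_rot: [0.0, 1.0, -0.0, -0.0]
force: [0.3, 0.0, 0.2]
finger_gap: 0.004
gripper_force: 0.2
```

The tool is actually 15 mm off in y, because an earlier row was speed-limited. Contact force is nil. I'll back up, centre and press again.

step_arm(
  commands=[0, 0, -0.02, 0, 0, 0, 0, 0, -0.03, 0, 0, 0, -0.005, -0.015, -0.03, 0, 0, 0, -0.005, -0.015, -0.03, 0, 0, 0, -0.005, -0.015, -0.02, 0, 0, 0, -0.005, -0.015, -0.01, 0, 0, 0, -0.005, -0.015, -0.007, 0, 0, 0, -0.005, -0.015, -0.004, 0, 0, 0, -0.005, -0.015, -0.004, 0, 0, 0, -0.005, -0.015, -0.004, 0, 0, 0],
)

```text
t: 4.2
tcp_pos: [0.4932, -0.1489, 0.0982]
tool_rot: [0.0, 1.0, 0.0, -0.0]
force: [0.4, 0.4, 0.0]
finger_gap: 0.003
gripper_force: 0.0
```

Run:
```python
from h import *
snap('side','side1'); 
a=cv2.imread('pics/side0.png');b=cv2.imread('pics/side1.png')
f=lambda i:cv2.resize(i[205:300,225:325],None,fx=4,fy=6,interpolation=cv2.INTER_CUBIC)
cv2.imwrite('pics/cmp.png',np.hstack([f(a),f(b)])[:600,:800])
for z in(.088,.078): print(proj('side1',[.443,-.149,z]),proj('side1',[.543,-.149,z]))
print(manip.sense()['force'])
```

```text
[251.28527784 251.85807865] [297.00006858 242.33380395]
[251.41850081 255.85220544] [296.91110535 246.25784459]
[-0.60265647 -0.15049935 -0.66266616]
```

View pics/cmp.png

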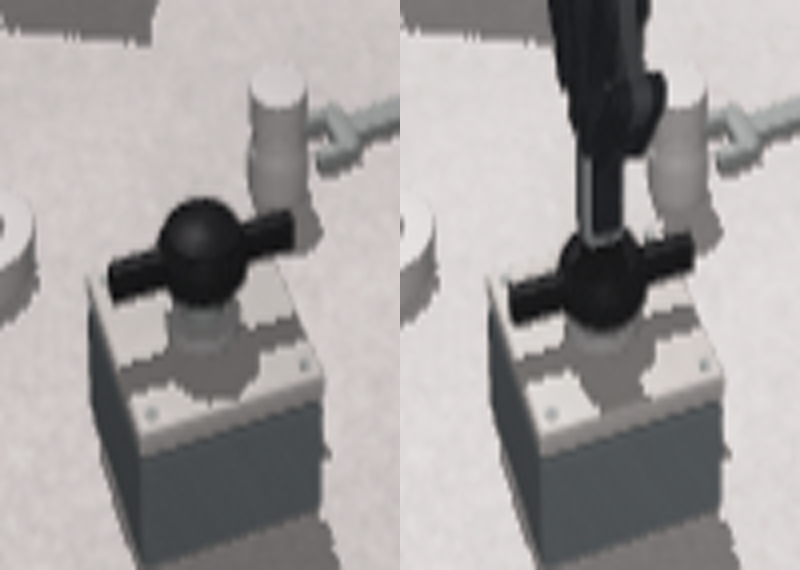

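In the side comparison the wing has dropped about 22 crop rows (3.7 px, about 9.4 mm) with the fingertip 4 mm above the head. So the earlier press latched it, and it now stays in by itself. Next I'll lift the finger and go down beside the near wing, on its -y side.

step_arm(
  commands=[0, 0, -0.015, 0, 0, 0, 0, 0, -0.03, 0, 0, 0, 0.02, -0.016, -0.03, 0, 0, 0, 0.043, -0.032, -0.03, 0, 0, 0, 0.043, -0.032, -0.03, 0, 0, 0, 0.043, -0.032, -0.018, 0, 0, 0, 0.043, -0.032, -0.004, 0, 0, 0, 0.043, -0.032, 0.01, 0, 0, 0, 0.043, -0.032, 0.0235, 0, 0, 0, 0.043, -0.032, 0.0235, 0, 0, 0],
)

```text
t: 5.25
tcp_pos: [0.45, -0.1803, 0.0737]
tool_rot: [0.0, 1.0, 0.001, -0.001]
force: [-0.3, 0.1, 0.4]
finger_gap: 0.001
gripper_force: 0.0
```

Run:
```python
from h import *
snap('side','side2'); d=snap('wrist','w2')
a=cv2.imread('pics/side2.png')[205:300,225:325]; b=cv2.imread('pics/w2.png')
cv2.imwrite('pics/cmp2.png',np.hstack([cv2.resize(a,(400,380)),b[40:420,80:480]]))
print(manip.sense()['tcp_pos'],manip.sense()['force'])
```

```text
[ 0.45063048 -0.18083821  0.07495005] [-0.92012079 -0.48810054 -0.18916247]
```

View pics/cmp2.png

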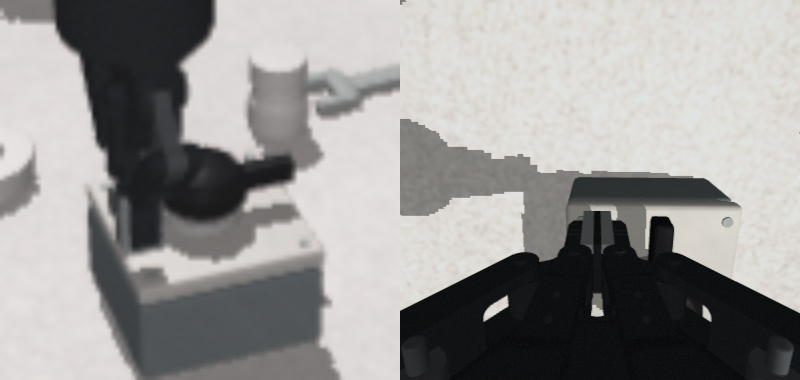

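The wrist view (right half) shows the wing at crop x of about 650–672. The fingertips are at about 582–628, to its left, with a gap of roughly 10 mm and the finger beside the wing. Now I'll push gently toward +y, which is clockwise for the near wing.

step_arm(
  commands=[0, 0.005, 0, 0, 0, 0, 0, 0.009, 0, 0, 0, 0, 0, 0.012, 0, 0, 0, 0, 0, 0.015, 0, 0, 0, 0, 0, 0.018, 0, 0, 0, 0, 0, 0.021, 0, 0, 0, 0, 0, 0.024, 0, 0, 0, 0, 0, 0.027, 0, 0, 0, 0, 0, 0.029, 0, 0, 0, 0, 0, 0.031, 0, 0, 0],
)

```text
validation failed for argument at $.co...
```

Run:
```python
from h import *
snap('side','side3'); d=snap('wrist','w3')
a=cv2.imread('pics/side3.png')[205:300,225:325]; b=cv2.imread('pics/w3.png')
cv2.imwrite('pics/cmp3.png',np.hstack([cv2.resize(a,(400,380)),b[40:420,80:480]]))
print(manip.sense()['tcp_pos'],manip.sense()['force'])
```

```text
[ 0.45088888 -0.18116677  0.07548023] [0.32945566 0.75015987 0.42842033]
```

View pics/cmp3.png

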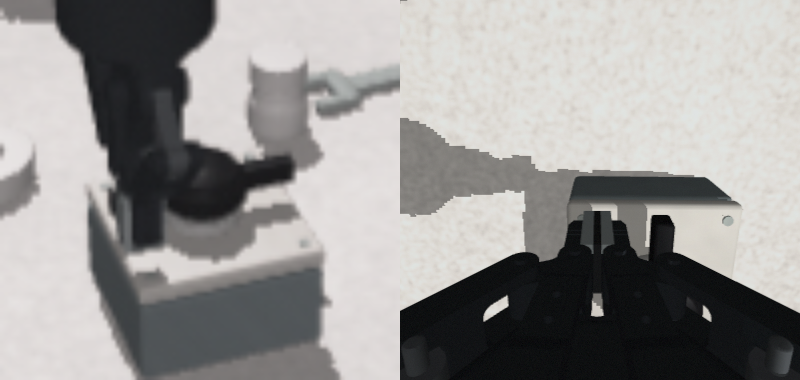

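The move was refused because the last row was one number short, so nothing changed in the picture. I'll repeat it with a full row.

step_arm(
  commands=[0, 0.005, 0, 0, 0, 0, 0, 0.009, 0, 0, 0, 0, 0, 0.012, 0, 0, 0, 0, 0, 0.015, 0, 0, 0, 0, 0, 0.018, 0, 0, 0, 0, 0, 0.021, 0, 0, 0, 0, 0, 0.024, 0, 0, 0, 0, 0, 0.027, 0, 0, 0, 0, 0, 0.029, 0, 0, 0, 0, 0, 0.031, 0, 0, 0, 0],
)

```text
t: 6.45
tcp_pos: [0.4504, -0.1499, 0.0748]
tool_rot: [0.0, 1.0, -0.0, 0.0]
force: [-0.3, -1.1, -0.1]
finger_gap: -0.001
gripper_force: 0.4
```

Run:
```python
from h import *
snap('side','side4'); d=snap('wrist','w4')
a=cv2.imread('pics/side4.png')[205:300,225:325]; b=cv2.imread('pics/w4.png')
cv2.imwrite('pics/cmp4.png',np.hstack([cv2.resize(a,(400,380)),b[40:420,80:480]]))
print(manip.sense()['tcp_pos'],manip.sense()['force'])
```

```text
[ 0.45026181 -0.14984767  0.07481469] [-0.39364002 -1.01256068 -0.83702273]
```

View pics/cmp4.png

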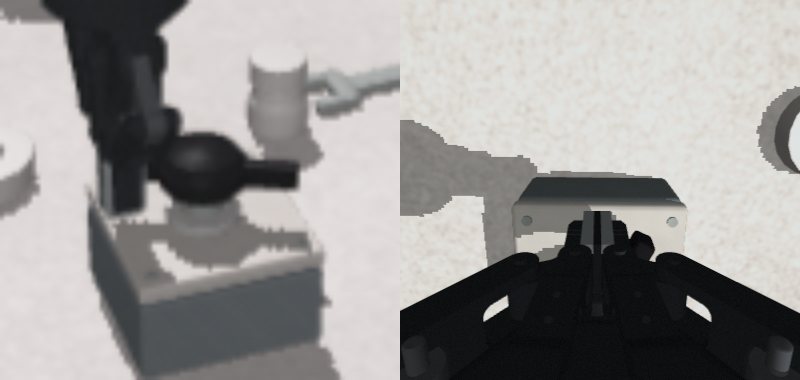

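The head has risen: its underside went from crop row 222 to 205, which is where it was at the start, and the wing has turned. The catch has let go. I'll back off the way I came so the head returns under its own spring, then lift well clear.

step_arm(
  commands=[0, -0.005, 0, 0, 0, 0, 0, -0.012, 0, 0, 0, 0, 0, -0.02, 0, 0, 0, 0, 0, -0.028, 0, 0, 0, 0, 0, -0.036, 0, 0, 0, 0, 0, -0.038, 0, 0, 0, 0, 0, -0.038, -0.02, 0, 0, 0, 0, -0.038, -0.055, 0, 0, 0, 0, -0.038, -0.09, 0, 0, 0, 0, -0.038, -0.12, 0, 0, 0],
)

```text
t: 7.55
tcp_pos: [0.45, -0.188, 0.1963]
tool_rot: [0.0, 1.0, -0.0, 0.0]
force: [0.5, 0.3, -0.0]
finger_gap: 0.002
gripper_force: 0.0
```

step_arm(
  commands=[0.02, 0, -0.01, 0, 0, 0, 0.04, 0.03, -0.02, 0, 0, 0, 0.04, 0.06, -0.03, 0, 0, 0, 0.04, 0.1, -0.03, 0, 0, 0, 0.04, 0.14, -0.03, 0, 0, 0, 0.04, 0.18, -0.03, 0, 0, 0, 0.04, 0.2, -0.03, 0, 0, 0, 0.04, 0.2, -0.03, 0, 0, 0, 0.04, 0.2, -0.03, 0, 0, 0, 0.04, 0.2, -0.03, 0, 0, 0],
)

```text
t: 8.55
tcp_pos: [0.4105, 0.0112, 0.2248]
tool_rot: [0.001, 1.0, -0.0, 0.0]
force: [-0.3, 0.1, 0.7]
finger_gap: 0.002
gripper_force: 0.0
```

Run:
```python
from h import *
snap('side','side5'); snap('top','top5'); print(manip.sense()['tcp_pos'],manip.sense()['force'])
f=lambda n,y,x:cv2.resize(cv2.imread(f'pics/{n}.png')[y:y+75,x:x+100],(400,300))
cv2.imwrite('pics/fin.png',np.vstack([np.hstack([f('side0',215,225),f('side5',215,225)]),np.hstack([f('top0',210,300),f('top5',210,300)])]))
```

```text
[0.41049411 0.01098375 0.22479138] [-0.03410265 -0.0737972   0.14090347]
```

View pics/fin.png

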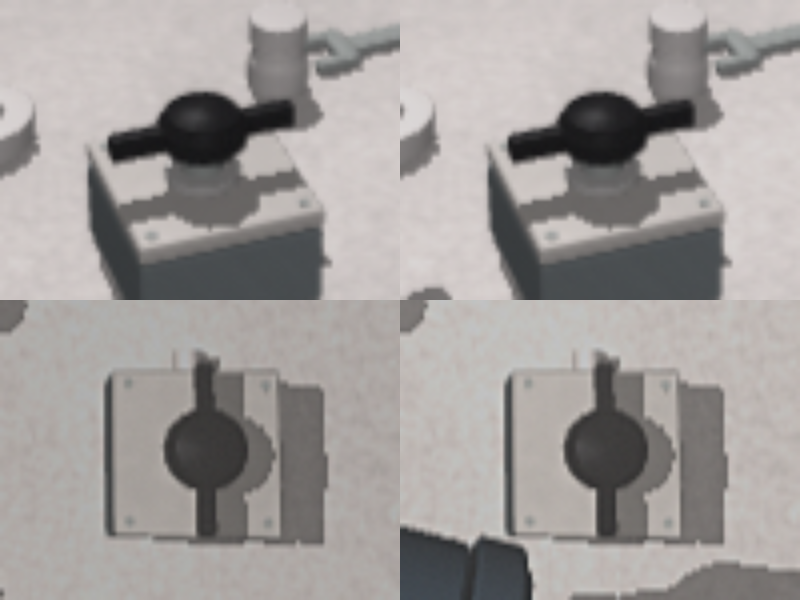

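The before and after views match in both cameras. The head is fully out, the wings are back at rest, the neighbouring things are unmoved and the arm is clear.

```bash
python3 -c "from station import manip; print(manip.sign_off())"
```

```text
the job is handed in; nothing more can be done
None
```

I pressed the stop button in until it latched, and it stayed in with the finger off; a clockwise push on a wing then freed it, the head sprang out and turned back to rest, and I handed the job in after about 9 s. The latching press was about 15 mm off-centre on the head.

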